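# Free the comb from the tray's catch and put it back handle first

## Task

The washed comb was put away teeth first, and the catch under the tray's flap has dropped between its teeth. Swing the flap up by its red bar and leave it standing open, draw the comb out by its handle, lay it down flat on the stool top and let go, then take it again by its toothed end and slide it back into the tray handle first, under the bridge and fully home, so that the teeth stick out to dry. Do not disturb the pin cup, the bangles or the mirror.

Things in the scene. Friction and masses are not known exactly. Their poses are not given: they have to be found in the camera images.
- tray: Aluminium comb tray, fixed to the stool top: straight channel, open at one end (mouth). Origin: on the stool top under the channel's middle line; x along the channel out of the mouth, z up. Floor 4 mm thick, 60 mm wide, x = -55 to +62 mm. Side walls 54 mm apart inside, 60 outside, tops at z = 24 mm, x = -55 to +50 mm. End wall's inner face at x = -52 mm
- tray_bridge (a point): Front edge of the tray's fixed bridge, on the middle line: tray x = -30 mm, z = 21 mm (underside). The bridge roofs the closed end of the channel from x = -55 to -30 mm, top at z = 24 mm; the rest of the channel is open above once the flap is up
- flap (a joint): Hinge of the tray's dark steel flap, rad: 0 = down (catch engaged between comb teeth); grows as the flap swings up and back over the bridge, stop at 1.85; at 1.57 its arms stand upright. Stiff friction hinge (0.04 N m): the flap stays where it is left. 76 mm wide: two arms outside the tray walls, joined by a cross plate 27 to 47 mm from the hinge
- flap_catch (a point): Lower edge of the bright steel catch (pawl) under the flap, 4 mm thick, 15 mm wide; with the flap down it is at tray x = +30, y = +10, z = 7 mm, in a gap of the comb, and blocks it endwise. Lifting the flap 0.25 rad clears the comb
- flap_bar (a point): Middle of the flap's red round lift bar: 10 mm diameter, 78 mm long, parallel to the hinge axis (along tray y), carried only at its two ends, so that fingers can straddle it from above in the middle (65 mm free) and it can turn between them. With the flap down it is at tray x = +45, z = 38 mm; it lies 60 mm along the arms and 28 mm above them from the hinge line
- flap_hinge (a point): Middle of the flap's hinge line: tray x = -15, y = 0, z = 10 mm; the axis is along tray y
- comb: Loose black wide-tooth comb, 190 x 44 x 10 mm, 55 to 100 g, flat. Origin: centre of underside; x to the handle end, y to the side the teeth point, z up. Plain handle 30 mm wide (y +-15), x = +20 to +95 mm. Toothed part x = -95 to +20: spine y = -22 to -6, solid end tooth x = -95 to -79, seven teeth 6 mm wide, gaps 8 mm, tips at y = +22. Starts on the tray floor, handle out of the mouth
- comb_center (a point): Centre of the comb, at mid thickness (5 mm above its underside)
- comb_tip (a point): Toothed end of the comb: its far end, comb x = -95 mm, at mid thickness. About tray x = -46 mm at the start
- comb_handle_end (a point): Handle end of the comb, comb x = +95 mm, at mid thickness. About tray x = +144 mm at the start; at tray x = -52 mm when the comb is fully home handle first
- pin_cup: Bystander: loose stainless steel cup of bobby pins, 72 mm across, 90 mm tall (pins to 112 mm); origin under its centre
- bangles: Bystander: loose stack of glass bangles, 76 mm across, 48 mm tall; origin under its centre
- mirror_top (a point): Bystander: top of the oval mirror (168 x 224 mm) that swings on a fixed brass stand (foot 120 mm across), top about 305 mm above the stool top
Mind the look-alikes: they are no part of the job. Of the things that look like the comb, take the one that is nearest to the robot's base at the start.

How it is judged:
By the outcome, as a careful person would: the job done as asked, in the order asked, and still so for the second after the job is handed in, with the robot touching nothing.
It also fails if it takes over 72 s, if anything falls off the work surface, if the arm or the gripper's body presses on something with over 40 N, if the wrist force passes 120 N, or if a joint passes its speed limit or range.

## Robot

A 6-joint arm with a two-finger parallel gripper is mounted at the origin on the work surface. World frame = base frame: x ahead of the robot, y to its left, z up, the work surface at z = 0. Lengths are in mm, angles in rad, forces in N, time in s.
With the tool pointing down it reaches from about 350 to 875 mm from the base axis. Payload 4.2 kg.
Tool frame: the origin (TCP) lies at the very end of the fingers, on their centre line; the grasp point (between the pads) lies 19 mm behind it; z points along the fingers, y is the line along which they close (so a half turn about z gives the same grasp; the last joint's range is limited). The gripper opens to 85 mm and grips with 20 to 120 N. Pads are 22 mm wide; open, the fingers measure 114 mm over their backs; the gripper's body (76 mm by 85 mm) begins 54 mm behind the grasp point. The pads swing forward as they close: fully open they stand 13 mm farther back than shut.
Start: joints at [-1.003, 0.385, 0.008, 0, -1.194, -0.259], TCP at [189.963, -595.41, 231.312] pointing down, gripper open.
Joint ranges: [-3.14, 3.14], [-1.21, 2.06], [-1.07, 1.41], [-3.16, 2.05], [-2.99, -0.16], [-3.1, 3.1]. Speed limits (rad/s): [2.79, 2.79, 3.14, 3.14, 3.14, 3.14].

## Interface

Orientations are given as a unit quaternion [x, y, z, w].
In Python, from bench import arm gives the robot as it stands. The module is installed in compiled form; this text tells all that it offers.
- The arm moves only by the tool drive_tool, never from a script. Its argument "targets" is a list of rows, each a list of 5 numbers: the closure, from -1 (fully open) to 1 (shut), then the shift along the tool's x, y, z in mm, then the turn about the tool's z in degrees. In form: [[grip, tx, ty, tz, roll], ...]. A call has 1 to 12 rows; each row is the pose to reach, as a shift and turn from the pose commanded when the call began, along the tool's axes at that moment; what a row does not reach only later rows make up. A row lasts 1/10 s, in which the tool goes at most 50 mm and 8.59 degrees, less where a joint would pass 70% of its speed; a pose out of reach is approached as far as the arm can. A call with a gripper value outside its range is refused whole. The fingers move at their own pace and stop on an object; the grip force is fixed at half the most. Time passes only in rows, so rows that repeat a pose let the fingers close. It gives the time, the measured TCP pose, the force, the opening and the grip force at its end, in the units of the state.
- arm.read_state(): the state, without advancing time (a new reading comes with each control period).
- arm.get_image(name): name is "scene" or "top" or "wrist"; returns the picture (384x512x3 uint8, blue, green, red); there is no depth.
- arm.camera_params(name): a dict with "fov_y" (degrees; the focal length in pixels is half the picture's height over the tangent of half this angle, whatever the lens; pixels are square), "cx", "cy" (the principal point, pixels), "D" ([k1, k2, p1, p2, k3] as OpenCV has them; the pictures are not rectified), "rvec" (rotation vector, rad) and "tvec" (3), from world to camera coordinates, as OpenCV has them; the wrist camera has in their place "tool_from_camera" (4x4, takes a point from camera to tool coordinates, whose origin is the TCP and whose axes are the flange's). Camera axes: x right, y down, z forward; pixel columns grow to the right and rows downward; lengths in mm; the calibration is good to about 2 mm. A picture is of the moment at which its call begins: read the wrist's pose just before it. camera_params takes no time and is no camera call.
- arm.job_done(): hands the job in; it is judged then, once.
The state is a dict: "clock": time; "joints": joint angles; "joint_vel": joint speeds; "joint_efforts": joint torques, N m; "position": TCP position; "ee_rot": TCP orientation; "contact_force": force on the tool from outside, world axes, zero at the start; "wrist_torque": the same for the moment, N m; "gripper_width": finger opening in mm; "grasp_force": force on a finger pad.
Only numpy, scipy, OpenCV 4.12 (cv2) and the standard library are available. Lean on these libraries where they do the work, as an engineer would, in place of code of your own. Each camera call takes 0.05 s, during which the arm holds its last target. There are 200 camera calls.

## Working session

There is one attempt and no reset: what is moved stays moved. The work goes in short steps, Python scripts to look and compute and a tool call to move; the robot and the scene stay as the last step left them, time stands still between calls to the robot, and variables do not carry over. Pictures are saved under pics/ and viewed, at most 10 in all, crops included, and the job is handed in when it is done.

Besides the shell and the picture viewer there is one more tool, called after "Call:" by a JSON object that holds its "op" and its "data". drive_tool: Moves the arm, as the interface text tells. Its arguments: {"type":"object","properties":{"targets":{"type":"array","items":{"type":"array","items":{"type":"number"}}}},"required":["targets"]}

```bash
mkdir -p pics; cat > h.py <<'E'
import numpy as np, cv2
from bench import arm
from scipy.spatial.transform import Rotation as R
def cam(name):
    p=arm.camera_params(name); f=192/np.tan(np.radians(p['fov_y']/2))
    K=np.array([[f,0,p['cx']],[0,f,p['cy']],[0,0,1.]]); D=np.array(p['D'],float)
    if name=='wrist':
        s=arm.read_state(); T=np.eye(4);T[:3,:3]=R.from_quat(s['ee_rot']).as_matrix();T[:3,3]=s['position']
        W=T@np.array(p['tool_from_camera']); Rw=W[:3,:3];c=W[:3,3]
    else:
        Rm=cv2.Rodrigues(np.array(p['rvec'],float))[0]; Rw=Rm.T; c=-Rw@np.array(p['tvec'],float).ravel()
    return K,D,Rw,c
def ray(C,px):
    K,D,Rw,c=C
    u=cv2.undistortPoints(np.array(px,float).reshape(-1,1,2),K,D).reshape(-1,2)
    return c,(Rw@np.c_[u,np.ones(len(u))].T).T
def plane(C,px,z):
    c,d=ray(C,px); return c+d*((z-c[2])/d[:,2])[:,None]
def proj(C,P):
    K,D,Rw,c=C
    return cv2.projectPoints(np.array(P,float).reshape(-1,1,3),cv2.Rodrigues(Rw.T)[0],-Rw.T@c,K,D)[0].reshape(-1,2)
E
python3 - <<'E'
from h import *
for n in('scene','top'):
    im=arm.get_image(n); cv2.imwrite(f'pics/{n}0.png',im)
    C=cam(n); print(n,C[3],C[2][:,2],C[0][0,0])
s=arm.read_state();print(s['position'],s['ee_rot'],s['clock'])
a=cv2.imread('pics/scene0.png');b=cv2.imread('pics/top0.png')
cv2.imwrite('pics/both.png',cv2.resize(np.vstack([a,b]),None,fx=1,fy=1)[:, :])
cv2.imwrite('pics/top0b.png',cv2.resize(b,(800,600)))
cv2.imwrite('pics/scene0b.png',cv2.resize(a,(800,600)))
E
```

```text
scene [1345.61154771  570.63620391 1159.4279481 ] [-0.56902376 -0.43472474 -0.69801602] 392.81184456980304
top [ 308.40538847  -28.04923481 1623.32849735] [ 1.56364433e-01  2.48923602e-05 -9.87699430e-01] 418.8228059493006
[ 189.80939678 -594.93035335  230.33435052] [-1.53737634e-01  9.88111211e-01  9.61894842e-04 -2.23920283e-04] 0.1
```

View pics/top0b.png

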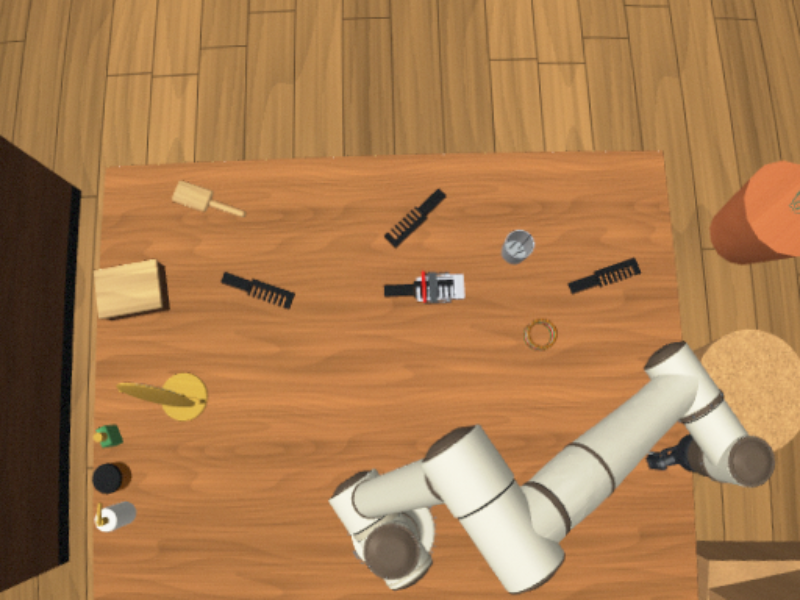

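View pics/scene0b.png

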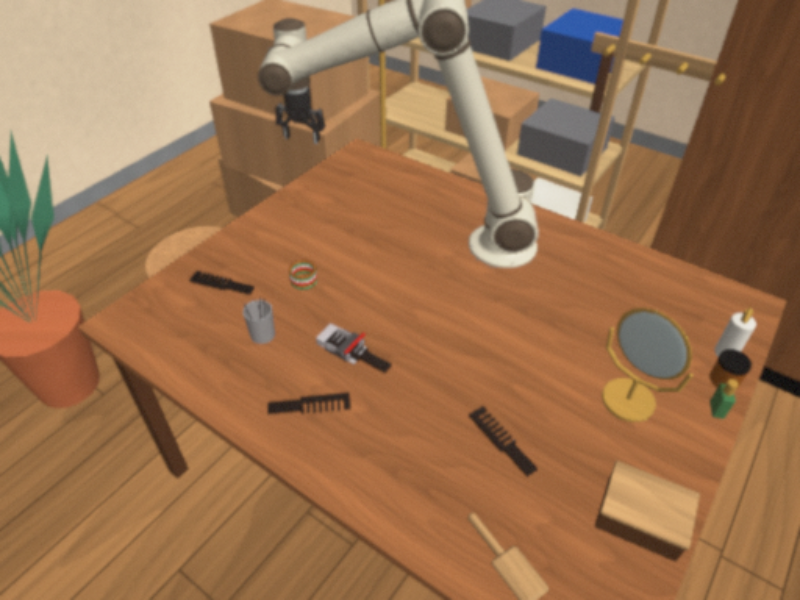

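The top view shows the tray at about (440,288) in the 800-px frame. The red bar is at (424,287), and the comb handle points left (world +y) to (385,290). The bangles are at (540,334), the cup at (518,246) and the mirror at (185,396), all well clear. I'll do a rough localisation next.

```bash
cat > m.py <<'E'
from h import *
def red(im):
    b,g,r=[im[...,i].astype(int) for i in range(3)]
    return ((r>150)&(g<70)&(b<80)).astype(np.uint8)
E
python3 - <<'E'
from m import *
im=cv2.imread('pics/top0.png');C=cam('top')
m=red(im);n,l,st,ce=cv2.connectedComponentsWithStats(m)
for i in range(1,n):
    if st[i,4]>5: print(st[i],ce[i],plane(C,[ce[i]],38))
sc=512/800
P=np.array([[385,291],[465,274],[465,300],[418,289]])*sc
print(plane(C,P,10))
print(plane(C,np.array([[540,334],[518,246]])*sc,30))
s=arm.read_state();print(R.from_quat(s['ee_rot']).as_matrix())
p=arm.camera_params('wrist');print(np.round(p['tool_from_camera'],2),p['fov_y'])
im=cv2.imread('pics/scene0.png');C2=cam('scene')
m=red(im);n,l,st,ce2=cv2.connectedComponentsWithStats(m)
for i in range(1,n):
    if st[i,4]>5: print(st[i],ce2[i],plane(C2,[ce2[i]],38))
E
```

```text
[270 174   3  20  44] [270.81818182 183.68181818] [[586.63544058 -92.52508265  38.        ]]
[[ 584.25357291    2.06949197   10.        ]
 [ 621.603179   -200.03341627   10.        ]
 [ 555.52035109 -197.00964475   10.        ]
 [ 586.86262399  -80.59440645   10.        ]]
[[ 462.45977337 -375.99112361   30.        ]
 [ 685.37887622 -334.50301244   30.        ]]
[[-9.52729379e-01 -3.03819329e-01 -7.38275158e-04]
 [-3.03820190e-01  9.52727629e-01  1.83206821e-03]
 [ 1.46757408e-04  1.96976810e-03 -9.99998049e-01]]
[[  -0.     -0.96   -0.29   73.9 ]
 [   1.     -0.     -0.      0.42]
 [   0.     -0.29    0.96 -143.17]
 [   0.      0.      0.      1.  ]] 58.304246527593996
[221 213  12  13  33] [226.42424242 219.48484848] [[591.32156881 -94.17238726  38.        ]]
```

Call:
{"op": "drive_tool", "data": {"targets": [[-1,-530,350,40,17.7],[-1,-530,350,40,17.7],[-1,-530,350,40,17.7],[-1,-530,350,40,17.7],[-1,-530,350,40,17.7],[-1,-530,350,40,17.7],[-1,-530,350,40,17.7],[-1,-530,350,40,17.7],[-1,-530,350,40,17.7],[-1,-530,350,40,17.7],[-1,-530,350,40,17.7],[-1,-530,350,40,17.7]]}}

```text
clock: 1.3
position: [562.8, -131.7, 193.6]
ee_rot: [-0.0, 1.0, 0.0, -0.0]
contact_force: [0.0, -1.2, 0.7]
gripper_width: 85.9
grasp_force: 0.0
```

Call:
{"op": "drive_tool", "data": {"targets": [[-1,-25,32,10,0],[-1,-25,32,10,0],[-1,-25,32,10,0],[-1,-25,32,10,0]]}}

```text
clock: 1.7
position: [586.5, -102.2, 183.8]
ee_rot: [0.0, 1.0, -0.0, -0.0]
contact_force: [-0.1, -0.2, 0.4]
gripper_width: 85.5
grasp_force: 0.0
```

```bash
python3 - <<'E'
from m import *
s=arm.read_state();C=cam('wrist');im=arm.get_image('wrist');cv2.imwrite('pics/w1.png',im)
print(s['position'],R.from_quat(s['ee_rot']).as_matrix().round(3).tolist())
m=red(im);n,l,st,ce=cv2.connectedComponentsWithStats(m)
for i in range(1,n):
    if st[i,4]>30: 
        print(st[i],ce[i],plane(C,[ce[i]],38)); r=cv2.minAreaRect(np.argwhere(l==i)[:,::-1].astype(np.float32));b=cv2.boxPoints(r);print(b.tolist(),plane(C,b,38).tolist())
E
```

```text
[ 586.53877489 -102.21096907  183.82424682] [[-1.0, 0.001, -0.001], [0.001, 1.0, -0.0], [0.001, -0.0, -1.0]]
[259 133   9  88 319] [261.53291536 173.35109718] [[585.39521551 -95.11017621  38.        ]]
[[255.9722442626953, 219.78726196289062], [259.0452575683594, 132.71923828125], [267.00006103515625, 133.0], [263.9270324707031, 220.06802368164062]] [[628.5019332252941, -99.88170545936282, 38.0], [550.4488866901639, -97.38445528994097, 38.0], [550.6888018286994, -90.73941185055374, 38.0], [628.7789398926411, -92.70979880351712, 38.0]]
[270 146   2  43  43] [270.02325581 167.        ] [[579.77590027 -87.83965564  38.        ]]
[[269.0243835449219, 146.02322387695312], [270.0000305175781, 146.0], [271.0000305175781, 188.0], [270.0243835449219, 188.02322387695312]] [[561.6295369294886, -88.91674356830603, 38.0], [561.6106574412316, -88.09301377754606, 38.0], [598.6204670612018, -86.74261730775567, 38.0], [598.6409751095155, -87.59701106129796, 38.0]]
```

View pics/w1.png

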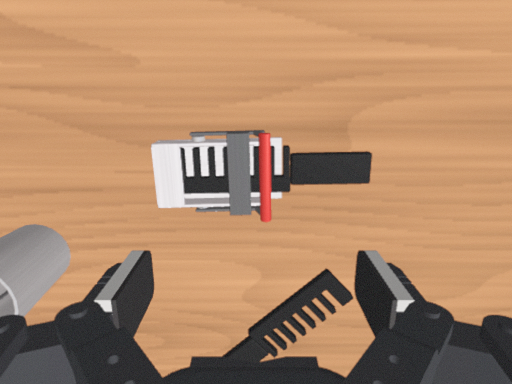

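The wrist view shows the red bar at columns 259–271, rows 133–220, which measures 78 mm long at z=38 and matches the given size. The handle spans (291..371, 152..184) and the tray mouth is on the right (+y). The next step is the handle's exact axis and the tray's yaw.

```bash
python3 - <<'E'
from m import *
im=cv2.imread('pics/w1.png');C=cam('wrist')
g=im.max(axis=2); m=(g<70).astype(np.uint8); m[:,:293]=0;m[:140]=0;m[195:]=0;m[:,385:]=0
pts=np.argwhere(m)[:,::-1].astype(np.float32)
W=plane(C,pts,14)[:,:2].astype(np.float32)
print('handle',cv2.minAreaRect(W), W.min(0),W.max(0))
# bar incl. highlight
b,gg,r=[im[...,i].astype(int) for i in range(3)]
mr=((r-np.maximum(b,gg))>70)&(gg<110); mr[:120]=0;mr[230:]=0;mr[:,:245]=0;mr[:,285:]=0
for rr in range(136,220,10):
    c=np.where(mr[rr])[0]; p=plane(C,[[c.min()-.0,rr],[c.max()+1,rr]],38); print(rr,c.min(),c.max(),p[:,1].round(1),p[0,0].round(1))
# tray light mask
w=((im.min(axis=2)>150)).astype(np.uint8); w[:,300:]=0;w[:120]=0;w[225:]=0
q=np.argwhere(w)[:,::-1].astype(np.float32)
W=plane(C,q,24)[:,:2].astype(np.float32); print('tray',cv2.minAreaRect(W),W.min(0),W.max(0))
E
```

```text
handle ((586.4776611328125, -30.045902252197266), (29.285076141357422, 71.3829345703125), 0.9289201498031616) [571.5372  -65.95573] [601.1232     5.545294]
136 259 269 [-97.7 -88.5] 553.3
146 259 270 [-97.7 -87.5] 561.7
156 259 270 [-97.6 -87.4] 570.3
166 259 270 [-97.6 -87.3] 579.1
176 260 270 [-96.7 -87.2] 587.9
186 260 271 [-96.7 -86.2] 597.0
196 260 270 [-96.7 -86.9] 606.2
206 260 270 [-96.6 -86.8] 615.5
216 260 270 [-96.6 -86.7] 625.1
tray ((590.194091796875, -135.38706970214844), (70.39990997314453, 115.94806671142578), 1.2390270233154297) [ 555.2306  -193.69423] [625.45105 -76.93434]
```

Call:
{"op": "drive_tool", "data": {"targets": [[-0.2,-2,10,40,-0.9],[-0.2,-2,10,80,-0.9],[-0.2,-2,10,120,-0.9],[-0.2,-2,10,145,-0.9],[-0.2,-2,10,156,-0.9],[0.4,-2,10,156,-0.9],[1,-2,10,156,-0.9],[1,-2,10,156,-0.9],[1,-2,10,156,-0.9],[1,-2,10,156,-0.9],[1,-2,10,156,-0.9],[1,-2,10,156,-0.9]]}}

```text
clock: 2.95
position: [590.5, -92.5, 30.1]
ee_rot: [-0.008, 1.0, -0.001, 0.002]
contact_force: [-0.6, -5.1, 6.2]
gripper_width: 7.2
grasp_force: 59.1
```

```bash
python3 - <<'E'
from m import *
im=arm.get_image('wrist');im2=arm.get_image('scene')
cv2.imwrite('pics/w2.png',np.hstack([cv2.resize(im[100:384,100:420],(400,355)),cv2.resize(im2[180:260,180:270],(400,355))]))
print(arm.read_state())
E
```

```text
{'clock': 3.05, 'joints': array([ 0.11601629,  0.54804069, -0.29607924,  0.00213935, -0.72330522,
       -1.67207584]), 'joint_vel': array([ 0.00060073,  0.00094935, -0.00063688, -0.00053308, -0.00043703,
        0.00146594]), 'joint_efforts': array([  3.18148434, -38.52466106,  12.32218534,   1.38451371,
         0.21416564,  -0.07158593]), 'position': array([590.49643779, -92.48928362,  30.05011192]), 'ee_rot': array([-8.16894338e-03,  9.99964961e-01, -5.22375553e-04,  1.75256368e-03]), 'contact_force': array([-0.24066076, -5.70094447,  5.76172625]), 'wrist_torque': array([-1.63837417,  0.02432812,  0.10640006]), 'grasp_force': 59.08141314983368, 'gripper_width': 7.4027953307087975}
```

View pics/w2.png

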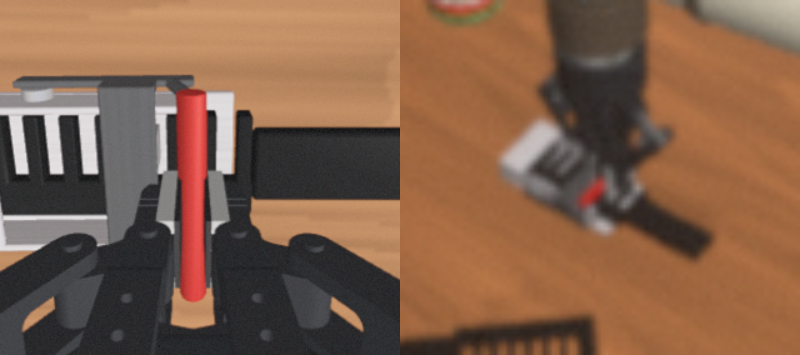

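Call:
{"op": "drive_tool", "data": {"targets": [[1,0,-3,-6,0],[1,0,-7,-11.5,0],[1,0,-11,-16.5,0],[1,0,-14.5,-20,0],[1,0,-18,-23.5,0],[1,0,-22,-26,0],[1,0,-26.5,-29,0],[1,0,-30.5,-31.5,0],[1,0,-35,-33.5,0],[1,0,-40,-35,0],[1,0,-44.5,-36.5,0],[1,0,-44.5,-36.5,0]]}}

```text
clock: 4.25
position: [591.5, -134.2, 69.2]
ee_rot: [-0.008, 1.0, 0.001, 0.002]
contact_force: [-4.3, 9.9, 17.0]
gripper_width: 7.4
grasp_force: 59.1
```

Call:
{"op": "drive_tool", "data": {"targets": [[1,0,-3,-3,0],[1,0,-8,-3.5,0],[1,0,-13,-4,0],[1,0,-18,-4,0],[1,0,-23,-3.5,0],[1,0,-28,-2.5,0],[1,0,-33,-1,0],[1,0,-38,0.5,0],[1,0,-43,3,0],[1,0,-47,5,0],[1,0,-47,5,0],[1,0,-47,5,0]]}}

```text
clock: 5.45
position: [592.2, -183.4, 62.0]
ee_rot: [-0.009, 1.0, -0.001, 0.002]
contact_force: [0.9, 1.0, 6.5]
gripper_width: 7.1
grasp_force: 65.2
```

Call:
{"op": "drive_tool", "data": {"targets": [[0.4,0,0,0,0],[0.4,0,0,0,0],[0.4,0,0,0,0],[0.4,0,0,-15,0],[0.4,0,0,-50,0],[0.4,0,20,-90,0],[0.4,0,65,-90,0],[-1,0,110,-90,0],[-1,0,153,-90,-8],[-1,0,153,-90,-16],[-1,0,153,-90,-24],[-1,0,153,-90,-32]]}}

```text
clock: 6.65
position: [587.4, -29.7, 149.0]
ee_rot: [-0.286, 0.958, 0.0, -0.001]
contact_force: [0.4, -0.3, 0.0]
gripper_width: 85.4
grasp_force: 0.0
```

Call:
{"op": "drive_tool", "data": {"targets": [[-1,0,0,0,-8],[-1,0,0,0,-16],[-1,0,0,0,-24],[-1,0,0,0,-32],[-1,0,0,0,-40],[-1,0,0,0,-48],[-1,0,0,0,-56],[-1,0,0,0,-58],[-1,0,0,0,-58],[-1,0,0,0,-58]]}}

```text
clock: 7.65
position: [587.7, -30.3, 149.1]
ee_rot: [0.712, -0.702, -0.0, 0.0]
contact_force: [-0.2, 1.0, 0.3]
gripper_width: 85.6
grasp_force: 0.0
```

```bash
python3 - <<'E'
from m import *
s=arm.read_state();C=cam('wrist');im=arm.get_image('wrist');cv2.imwrite('pics/w3.png',im)
print(s['position'],R.from_quat(s['ee_rot']).as_matrix().round(3).tolist(),s['joints'][5],s['clock'])
E
```

```text
[587.7299087  -30.29436611 149.12157199] [[0.014, -1.0, -0.001], [-1.0, -0.014, -0.0], [0.0, 0.001, -1.0]] -0.2088170646833315 7.65
```

View pics/w3.png

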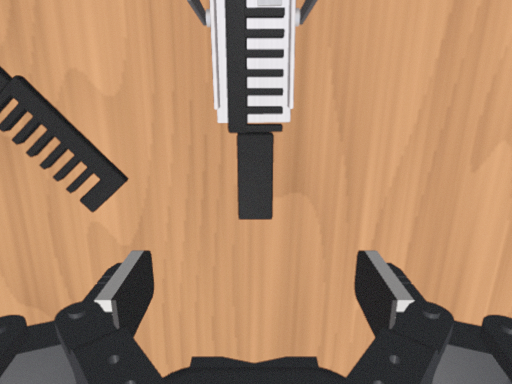

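The flap is up. The handle sits at columns 238–272, rows 133–219, and the tray mouth corners are at about (218,123) and (291,123).

```bash
python3 - <<'E'
from m import *
im=cv2.imread('pics/w3.png');C=cam('wrist')
g=im.max(axis=2); m=(g<70).astype(np.uint8); m[:137]=0;m[230:]=0;m[:,:225]=0;m[:,285:]=0
W=plane(C,np.argwhere(m)[:,::-1].astype(np.float32),14)[:,:2].astype(np.float32)
print('handle',cv2.minAreaRect(W),W.min(0),W.max(0))
w=(im.min(axis=2)>140)
for r,z in((40,24),(60,24),(80,24),(95,24),(112,4),(117,4),(121,4)):
    c=np.where(w[r,205:305])[0]+205; print(r,c.min(),c.max(),plane(C,[[c.min(),r],[c.max()+1,r]],z)[:,:2].round(1).tolist())
c=np.where(w[100:130,222])[0]+100;print('floor end',plane(C,[[222,c.max()+1]],4))
E
```

```text
handle ((587.3360595703125, -29.31784439086914), (28.251689910888672, 70.13455963134766), 0.6709709167480469) [572.823   -64.54373] [601.4404      5.8856864]
40 211 294 [[620.5, -134.8], [560.1, -135.7]]
60 212 294 [[620.0, -121.4], [559.5, -122.2]]
80 213 293 [[619.6, -107.5], [559.5, -108.4]]
95 213 293 [[619.8, -96.8], [559.0, -97.7]]
112 217 290 [[619.1, -82.9], [558.5, -83.8]]
117 217 290 [[619.1, -78.9], [558.3, -79.7]]
121 217 289 [[619.2, -75.6], [559.0, -76.5]]
floor end [[615.10165316 -74.06324897   4.        ]]
```

Call:
{"op": "drive_tool", "data": {"targets": [[-1,-10,0,45,0],[-1,-10,0,90,0],[-0.4,-10,0,130,0],[-0.2,-10,0,145,0],[-0.2,-10,0,145,0],[0.4,-10,0,145,0],[1,-10,0,145,0],[1,-10,0,145,0],[1,-10,0,145,0],[1,-10,0,145,0],[1,-10,0,145,0]]}}

```text
clock: 8.8
position: [589.1, -19.9, 5.4]
ee_rot: [0.713, -0.701, 0.001, -0.001]
contact_force: [1.3, 1.0, 2.9]
gripper_width: 27.8
grasp_force: 62.1
```

Call:
{"op": "drive_tool", "data": {"targets": [[1,-5,0,-1,0],[1,-15,0,-1,0],[1,-30,0,-1,0],[1,-45,0,-1,0],[1,-60,0,-1,0],[1,-80,0,-1,0],[1,-100,0,-1,0],[1,-120,0,-1,0],[1,-135,0,-1,0],[1,-135,0,-20,0],[1,-135,0,-50,0],[1,-135,0,-50,0]]}}

```text
clock: 10.0
position: [588.4, 117.0, 58.1]
ee_rot: [0.713, -0.701, 0.002, -0.004]
contact_force: [0.5, 1.2, -1.1]
gripper_width: 28.2
grasp_force: 61.7
```

Call:
{"op": "drive_tool", "data": {"targets": [[1,0,0,-10,-8],[1,0,10,-10,-16],[1,0,20,-10,-24],[1,0,30,-10,-32],[1,0,40,-10,-40],[1,0,50,-10,-48],[1,10,60,-10,-56],[1,20,70,-10,-64],[1,30,80,-10,-72],[1,40,89,-10,-80],[1,50,89,-10,-88],[1,66,89,-10,-90]]}}

```text
clock: 11.2
position: [497.2, 47.8, 63.9]
ee_rot: [1.0, 0.01, -0.001, 0.0]
contact_force: [0.1, 0.1, -1.1]
gripper_width: 27.8
grasp_force: 61.7
```

Call:
{"op": "drive_tool", "data": {"targets": [[1,0,0,0,-8],[1,0,0,0,-16],[1,0,0,0,-24],[1,0,0,0,-32],[1,0,0,0,-40],[1,0,0,0,-48],[1,0,0,0,-56],[1,0,0,0,-64],[1,0,0,0,-72],[1,0,0,0,-80],[1,0,0,0,-88],[1,0,0,0,-90]]}}

```text
clock: 12.4
position: [497.3, 47.8, 63.7]
ee_rot: [0.7, 0.714, -0.001, -0.0]
contact_force: [0.0, -0.3, -1.8]
gripper_width: 27.7
grasp_force: 61.7
```

```bash
python3 - <<'E'
from m import *
s=arm.read_state();im=arm.get_image('scene')
cv2.imwrite('pics/s2.png',cv2.resize(im[130:330,120:420],(750,500)))
print(s['position'],R.from_quat(s['ee_rot']).as_matrix().round(3).tolist(),s['joints'].round(2),s['clock'],s['gripper_width'])
E
```

```text
[497.28421005  47.79374895  63.74253472] [[-0.019, 1.0, -0.001], [1.0, 0.019, -0.0], [-0.0, -0.001, -1.0]] [ 0.42  0.37 -0.51 -0.   -0.69  2.74] 12.4 27.719630809960112
```

View pics/s2.png

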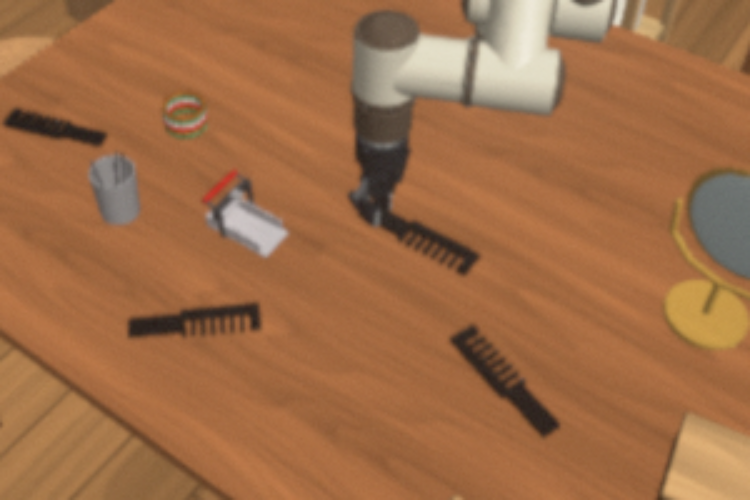

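The flap stands open. The comb hangs level in the gripper with its toothed end toward +y, and the bystanders have not moved. I'll lay the comb down.

Call:
{"op": "drive_tool", "data": {"targets": [[1,0,0,25,0],[1,0,0,45,0],[1,0,0,56,0],[1,0,0,59,0],[1,0,0,61,0],[1,0,0,61,0]]}}

```text
clock: 13.05
position: [498.4, 47.7, 3.8]
ee_rot: [0.702, 0.713, 0.0, 0.0]
contact_force: [0.1, -0.1, -1.0]
gripper_width: 27.9
grasp_force: 61.7
```

Call:
{"op": "drive_tool", "data": {"targets": [[1,0,0,1.5,0],[1,0,0,3,0],[1,0,0,3,0]]}}

```text
clock: 13.35
position: [498.6, 47.7, 2.0]
ee_rot: [0.701, 0.713, 0.001, 0.0]
contact_force: [-2.6, 1.2, 7.9]
gripper_width: 27.9
grasp_force: 62.7
```

Call:
{"op": "drive_tool", "data": {"targets": [[0,0,0,0,0],[-0.5,0,0,0,0],[-0.5,0,0,0,0],[-0.5,0,0,0,0],[-1,0,0,-30,0],[-1,0,0,-70,0],[-1,20,0,-110,0],[-1,60,0,-140,0],[-1,60,0,-140,0],[-1,60,0,-140,0]]}}

```text
clock: 14.35
position: [496.8, 108.2, 140.9]
ee_rot: [0.701, 0.713, 0.001, -0.0]
contact_force: [-0.5, -0.4, -0.4]
gripper_width: 85.7
grasp_force: 0.0
```

```bash
python3 - <<'E'
from m import *
s=arm.read_state();C=cam('wrist');im=arm.get_image('wrist');cv2.imwrite('pics/w4.png',im)
print(s['position'],R.from_quat(s['ee_rot']).as_matrix().round(3).tolist(),s['clock'],s['gripper_width'])
m=(im.max(axis=2)<70).astype(np.uint8)
n,l,st,ce=cv2.connectedComponentsWithStats(m)
for i in range(1,n):
    if st[i,4]>1500:
        W=plane(C,np.argwhere(l==i)[:,::-1].astype(np.float32),10)[:,:2].astype(np.float32)
        print(st[i],cv2.minAreaRect(W),W.min(0),W.max(0))
E
```

```text
[496.83323007 108.16341538 140.89813133] [[-0.017, 1.0, 0.001], [1.0, 0.017, 0.001], [0.001, 0.001, -1.0]] 14.35 85.68494293945413
[ 231   46   58  227 7702] ((499.5971984863281, 116.67243957519531), (187.55088806152344, 42.11841583251953), 89.30042266845703) [478.60345   22.886017] [521.45856 210.5105 ]
[    0   251   512   133 21627] ((502.35992431640625, -29.054611206054688), (505.712646484375, 145.64356994628906), 0.9081544876098633) [ 250.54869 -103.93596] [756.3003  45.2364]
```

View pics/w4.png

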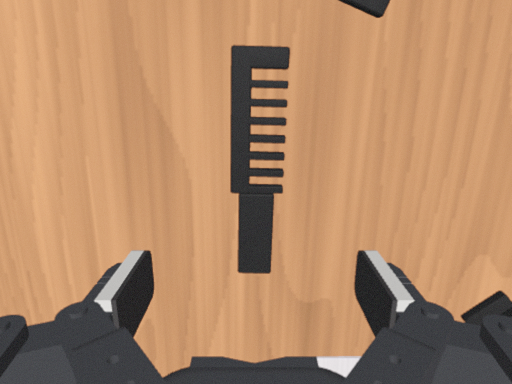

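The comb lies flat at y 22–211 around x≈499.6. Its solid end tooth is at the top of the picture, rows 46–69, with nothing nearby. I'll grip it there.

Call:
{"op": "drive_tool", "data": {"targets": [[-1,45,3,40,0],[-1,95,3,80,0],[-0.8,95,3,115,0],[-0.6,95,3,132,0],[-0.6,95,3,138.5,0],[0,95,3,138.5,0],[1,95,3,138.5,0],[1,95,3,138.5,0],[1,95,3,138.5,0],[1,95,3,138.5,0]]}}

```text
clock: 15.4
position: [499.0, 202.5, 2.9]
ee_rot: [0.702, 0.712, 0.001, 0.0]
contact_force: [0.2, 0.5, -0.3]
gripper_width: 41.4
grasp_force: 60.6
```

Call:
{"op": "drive_tool", "data": {"targets": [[1,0,0,-15,0],[1,0,0,-35,0],[1,-20,20,-35,0],[1,-42,42,-35,0],[1,-64,64,-35,0],[1,-80,80,-35,0],[1,-85,84.5,-35,0],[1,-85,84.5,-35,0],[1,-85,84.5,-35,0]]}}

```text
clock: 16.3
position: [583.7, 119.0, 36.9]
ee_rot: [0.702, 0.713, -0.0, -0.0]
contact_force: [-0.2, -0.3, -0.8]
gripper_width: 41.6
grasp_force: 60.8
```

```bash
python3 - <<'E'
from m import *
s=arm.read_state();C=cam('wrist');C2=cam('scene');im=arm.get_image('wrist');im2=arm.get_image('scene')
p=proj(C2,[[588,-30,30]])[0].astype(int);x,y=p
a=cv2.resize(im[0:384,100:420],(400,480));b=cv2.resize(im2[y-60:y+60,x-50:x+50],(400,480),interpolation=cv2.INTER_CUBIC)
cv2.imwrite('pics/w5.png',np.hstack([a,b]))
print(s['position'],R.from_quat(s['ee_rot']).as_matrix().round(3).tolist(),s['joints'].round(2),s['clock'],s['gripper_width'])
E
```

```text
[583.71293734 119.01982185  36.92041905] [[-0.016, 1.0, -0.0], [1.0, 0.016, 0.0], [0.0, -0.0, -1.0]] [ 0.47  0.54 -0.29 -0.   -0.74  2.68] 16.3 41.554827718104406
```

View pics/w5.png

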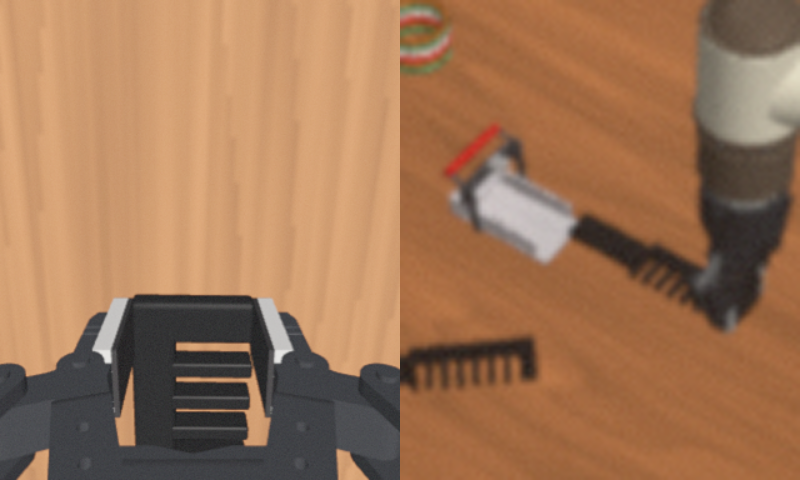

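Call:
{"op": "drive_tool", "data": {"targets": [[1,0,0,15,0],[1,0,0,27,0],[1,0,0,27,0],[1,-15,0,27,0],[1,-30,0,27,0],[1,-45,0,27,0],[1,-60,0,27.5,0],[1,-75,0,28,0],[1,-90,0,28.5,0],[1,-105,0,29,0],[1,-115,0,29,0],[1,-115,0,29,0]]}}

```text
clock: 17.6
position: [586.0, 2.2, 7.9]
ee_rot: [0.702, 0.712, -0.0, -0.0]
contact_force: [-0.2, -0.5, -0.7]
gripper_width: 41.7
grasp_force: 60.9
```

```bash
python3 - <<'E'
from m import *
C=cam('top');C2=cam('scene');im=arm.get_image('top');im2=arm.get_image('scene')
o=[]
for c,i,h in((C,im,60),(C2,im2,60)):
    x,y=proj(c,[[588,-80,20]])[0].astype(int); o.append(cv2.resize(i[y-40:y+40,x-40:x+40],(400,400),interpolation=cv2.INTER_CUBIC))
cv2.imwrite('pics/w6.png',np.hstack(o))
E
```

```text
(no output)
```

View pics/w6.png

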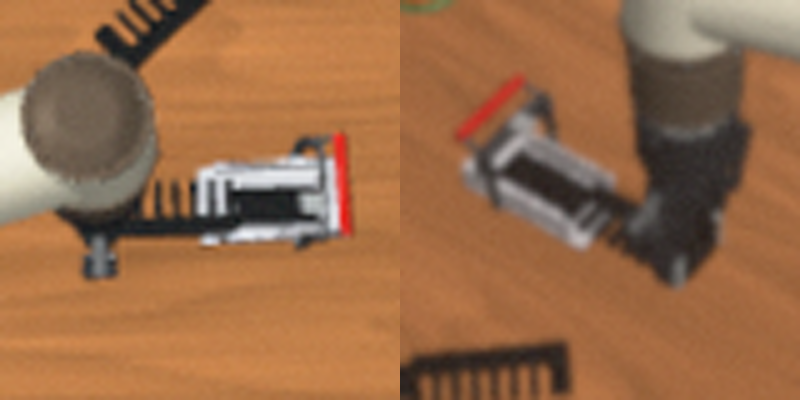

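The handle is centred in the channel and its end is at the bridge, with no contact force. I'll push it home slowly.

Call:
{"op": "drive_tool", "data": {"targets": [[1,-3,0,0.5,0],[1,-6,0,1,0],[1,-8,0,1,0],[1,-10,0,1,0],[1,-11,0,1,0],[1,-11,0,1,0]]}}

```text
clock: 18.3
position: [586.3, -7.4, 7.0]
ee_rot: [0.702, 0.713, -0.0, 0.0]
contact_force: [0.1, 0.7, 0.5]
gripper_width: 41.6
grasp_force: 60.9
```

Call:
{"op": "drive_tool", "data": {"targets": [[1,-1,0,0,0],[1,-2,0,0,0],[1,-3,0,0,0],[1,-3,0,0,0]]}}

```text
clock: 18.7
position: [586.6, -9.0, 7.0]
ee_rot: [0.702, 0.712, 0.001, -0.0]
contact_force: [-0.2, 5.7, -0.9]
gripper_width: 41.6
grasp_force: 61.0
```

Call:
{"op": "drive_tool", "data": {"targets": [[1,-0.7,0,0,0],[1,-1.5,0,0.5,0],[1,-1.5,0,0.5,0]]}}

```text
clock: 19.0
position: [586.8, -9.0, 6.8]
ee_rot: [0.702, 0.712, 0.002, -0.0]
contact_force: [-2.5, 11.4, 1.1]
gripper_width: 41.7
grasp_force: 61.3
```

Call:
{"op": "drive_tool", "data": {"targets": [[0.3,0,0,0,0],[-0.3,0,0,0,0],[-0.5,0,0,0,0],[-0.5,0,0,0,0],[-0.5,0,0,0,0],[-0.5,0,0,-20,0],[-0.5,0,0,-50,0],[-0.5,0,0,-90,0],[-0.5,40,0,-120,0],[-0.5,85,-40,-120,0],[-0.5,130,-80,-120,0],[-0.5,150,-100,-120,0]]}}

```text
clock: 20.2
position: [483.0, 137.5, 126.7]
ee_rot: [0.702, 0.712, 0.0, 0.0]
contact_force: [0.5, 0.8, 1.0]
gripper_width: 64.1
grasp_force: 0.0
```

Call:
{"op": "drive_tool", "data": {"targets": [[-0.5,20,0,0,0],[-0.5,20,0,0,0],[-0.5,20,0,0,0]]}}

```text
clock: 20.5
position: [483.8, 156.7, 126.6]
ee_rot: [0.701, 0.713, 0.0, 0.0]
contact_force: [0.4, -0.4, 0.1]
gripper_width: 64.0
grasp_force: 0.0
```

```bash
python3 - <<'E'
from m import *
C=cam('top');C2=cam('scene');im=arm.get_image('top');im2=arm.get_image('scene')
o=[]
for c,i in((C,im),(C2,im2)):
    x,y=proj(c,[[588,-90,20]])[0].astype(int); o.append(cv2.resize(i[y-50:y+50,x-50:x+50],(400,400),interpolation=cv2.INTER_CUBIC))
cv2.imwrite('pics/w7.png',np.hstack(o))
s=arm.read_state();print(s['position'],s['contact_force'],s['clock'])
# comb far end (toothed end) in top view, handle end hidden by bridge
m=(im.max(axis=2)<80).astype(np.uint8)
x,y=proj(C,[[588,-60,14]])[0].astype(int); print([plane(C,[[cc,r]],14)[0,:2].round(0).tolist() for r in range(y-6,y+7,2) for cc in [np.where(m[r,x-35:x+30])[0].min()+x-35 if m[r,x-35:x+30].any() else 0]])
for P in([462,-376],[685,-334]):
    i0=cv2.imread('pics/top0.png');a,b=proj(C,[P+[30]])[0].astype(int);print('diff',np.abs(i0[b-15:b+15,a-15:a+15].astype(int)-im[b-15:b+15,a-15:a+15]).mean())
E
```

```text
[483.97274874 155.84851345 126.29144293] [ 0.95559677 -0.25559697  0.17066172] 20.6
[[649.0, 1019.0], [606.0, -83.0], [600.0, -5.0], [592.0, -4.0], [584.0, -4.0], [576.0, -4.0], [569.0, -4.0]]
diff 2.231851851851852
diff 2.191851851851852
```

View pics/w7.png

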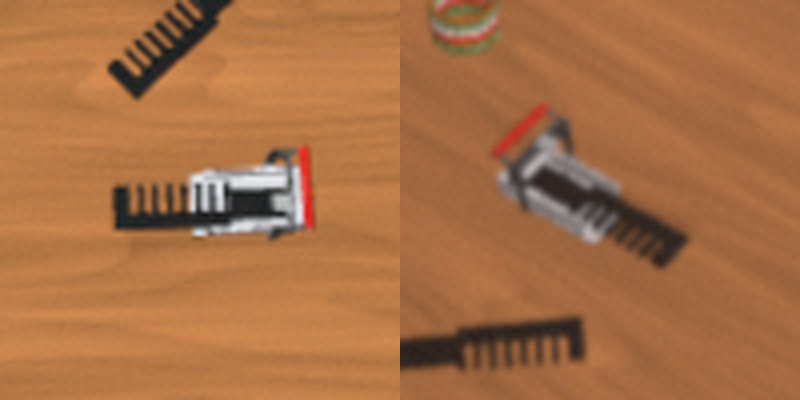

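The comb is in the tray handle first, teeth out. Its end is at y≈0, as expected for fully home, and the flap is still up. The cup and bangles are unchanged.

```bash
python3 -c "from bench import arm; print(arm.job_done())"
```

```text
the job is handed in; nothing more can be done
None
```

I handed the job in at about 21 s of the 72 s: flap standing open, comb fully home handle first with its teeth sticking out, gripper clear, and cup, bangles and mirror untouched as far as the pictures show (the mirror I did not re-check at the end).

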